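Daily test of the bench emergency stop

ROBOT

A 6-joint arm with a two-finger parallel gripper is mounted at the origin on the work surface. World frame = base frame: x ahead of the robot, y to its left, z up, the work surface at z = 0. Lengths are in m, angles in rad, forces in N, time in s.
With the tool pointing down it reaches from about 0.3 to 0.875 m from the base axis. Payload 6.4 kg.
Tool frame: the origin (TCP) lies where the fingers leave the gripper's body, on its centre line; the fingertips stand 64 mm ahead of it and the grasp point (between the pads) lies 45 mm ahead of it (arm.tip_reach is the distance from the TCP to the fingertips, in m); z points along the fingers, y is the line along which they close (so a half turn about z gives the same grasp; the last joint's range is limited). The gripper opens to 88 mm and grips with 3 to 60 N. Pads are 18 mm wide; open, the fingers measure 123 mm over their backs; the gripper's body (75 mm by 187 mm) begins 45 mm behind the grasp point.
Start: joints at [-1.555, 0.181, 1.607, -0, 1.354, -0.206], TCP at [0.127, -0.561, 0.303] pointing down, gripper open.
Joint ranges: [-2.99, 2.99], [-0.89, 2.07], [0.3, 2.58], [-1.14, 4.28], [0, 2.63], [-3.12, 3.12]. Speed limits (rad/s): [2.57, 2.57, 3.01, 3.14, 3.14, 3.14].

INTERFACE

Orientations are given as [roll, pitch, yaw] about the fixed x, y, z axes, in that order (R = Rz(yaw) Ry(pitch) Rx(roll)).
In Python, from cell import telemetry, eyes, arm gives the robot as it stands.
- The arm moves only by the shell command python3 -m creep 'ROWS' [FORCE]. ROWS is JSON, a list of rows, each an object of numbers: "rx", "ry", "rz": the turn, a rotation vector about the tool's x, y, z in rad; "x", "y", "z": the shift along the tool's x, y, z in m; "gripper": the gripper's target within -1 to 1 (shut at 1, half-way at 0, fully open at -1). In form: [{"rx": .., "ry": .., "rz": .., "x": .., "y": .., "z": .., "gripper": ..}, ...]. A call has 1 to 5 rows; each row is the pose to reach, as a shift and turn from the pose commanded when the call began, along the tool's axes at that moment; what a row does not reach only later rows make up. A row lasts 1/10 s, in which the tool goes at most 50 mm and 8.59 degrees, less where a joint would pass 70% of its speed; a pose out of reach is approached as far as the arm can. A call with a gripper value outside its range is refused whole. The fingers move at their own pace and stop on an object; FORCE is the grip in N (left out, the last holds). Time passes only in rows, so rows that repeat a pose let the fingers close. It gives the time, the measured TCP pose, the force, the opening and the grip force at its end, in the units of the state.
- telemetry.get_obs(): the state, without advancing time (a new reading comes with each control period).
- eyes.read_camera(name): name is "side" or "top" or "wrist"; returns the picture (400x640x3 uint8, blue, green, red); there is no depth.
- eyes.get_calibration(name): a dict with "vfov" (degrees; the focal length in pixels is half the picture's height over the tangent of half this angle, whatever the lens; pixels are square), "cx", "cy" (the principal point, pixels), "pose" (4x4, takes a point from camera to world coordinates). Camera axes: x right, y up, looking along -z (the intrinsics and any distortion apply to the point x, -y, -z); pixel columns grow to the right and rows downward; lengths in m; the calibration is good to about 2 mm. The wrist camera is an equidistant fisheye: a pixel r from the principal point sees the ray r / f radians off the axis. A picture is of the moment at which its call begins: read the wrist's pose just before it. get_calibration takes no time and is no camera call; for the wrist camera it gives the pose at the moment of the call.
- arm.hand_in(): hands the job in; it is judged then, once.
The state is a dict: "time": time; "q": joint angles; "joint_velocities": joint speeds; "joint_torque": joint torques, N m; "tool_pos": TCP position; "tool_rot": TCP orientation; "contact_force": force on the tool from outside, world axes, zero at the start; "torque": the same for the moment, N m; "gripper_width": finger opening in m; "grip_force": force on a finger pad.
Only numpy, scipy, OpenCV 4.12 (cv2) and the standard library are available. Lean on these libraries where they do the work, as an engineer would, in place of code of your own. Each camera call takes 0.05 s, during which the arm holds its last target. There are 200 camera calls.

TASK

Test the lab bench's emergency stop before class: push the big red mushroom all the way in with a fingertip so that it latches, and take the finger off to see that it stays in by itself. Then push it round clockwise, as its arrows show, with a fingertip against one of its lobes until it springs back out, and after that press the green start button to switch the bench on again and let go of it. Leave the pupils' things on the bench where they are: battery box, little car, red cup and gear tray.

Things in the scene. Friction and masses are not known exactly. Their poses are not given: they have to be found in the camera images.
- estop_box: Yellow box 104 x 104 mm with a dark grey foot, screwed to the bench, its lid 65 mm above the bench; it carries the red mushroom stop on its centre. Origin: centre of its underside on the bench, z up; it turns about z from start to start. A black collar 52 mm across stands 4 mm over the middle of the lid; the cap hides it.
- stop_top (a point): Centre of the top of the red mushroom cap, 106 mm above the bench when out, 98 mm latched; moves and turns with the cap, z up. The cap is a dome 94 mm across, 24 mm thick at the centre, nearly flat within 12 mm of it. Four rim lobes, 42 deg wide with radial flanks, have their middles along this point's +x, +y, -x and -y axes; four finger recesses lie between them.
- stop_recess (a point): Middle of one of the four equal recesses in the cap's rim: on the rim circle 47 mm from the cap's axis, level with the cap's underside, which is 17 mm above the lid when out and 9 mm when latched. Recesses are 48 deg wide (38 mm at the rim) and 10 mm deep, down to a radius of 37 mm; the lobes beside them are 16 to 20 mm thick. Fingertips 5 to 8 mm above the lid push on a lobe's flank.
- stop_press (a joint): How far the mushroom is pressed in, m: 0 = fully out (it springs out), 0.0105 = the stop at the bottom. A spring pushes out with 5 to 8 N; the latch snaps in at about 0.0085 after a peak of about 9 N, so push with 12 to 20 N, and the cap then rests at 0.0082 when let go.
- stop_twist (a joint): Turn of the mushroom cap, rad: 0 = rest, growing clockwise seen from above, up to a stop at 0.80. A spring turns it back to 0 (0.05 N m at 0, 0.17 N m at the stop). While the cap is latched in, turning it past about 0.5 frees it: it springs out, and turns back to 0 when let go.
- start_box: Light grey start station 130 (its x) x 74 (its y) mm, lid 55 mm above the bench, screwed to the bench. Origin: centre of its underside. The green button stands 30 mm from its centre towards its -x, and a white pilot lamp, which does nothing, 32 mm towards +x.
- start_top (a point): Centre of the top of the green push button, 68 mm above the bench, z up. The button is 31 mm across and stands 5 mm proud of a steel ring 39 mm across.
- start_button (a joint): How far the green button is pressed, m: 0 = out, 0.005 = fully in (flush with its ring). It springs back; 2 N to start it, about 6 N to press it fully.
- battery_box: Black battery holder 68 x 34 x 27 mm with two small switches on top, loose on the bench. Origin: centre of its underside. To be left alone.
- motor_car: Pupil's little car: cardboard disc 86 mm across with a silver motor block and two blue and orange wheels, 90 mm wide over the wheels, 34 mm high, loose. Origin: centre of its underside. To be left alone.
- red_cup: Upturned translucent red plastic cup, 72 mm across at its rim on the bench, 54 mm high, loose. Origin: centre of its underside. To be left alone.
- gear_tray: Clear open plastic tray 85 (its x) x 200 (its y) x 22 mm with yellow gears in it, loose. Origin: centre of its underside. To be left alone.
Things that resemble listed ones, but are neither listed nor needed, are in the scene too. Several things look just like the start_box: the one meant starts farthest to the robot's left.

How it is judged:
On the way, in this order (a step that is already met when the one before it is completed fails the run):
1. the mushroom is latched in and stays in with nothing touching it (value of joint stop_press above 0.007 m and contact force between estop_box and the fingers below 0.5 N and contact force between estop_box and the arm below 0.5 N), for 0.1 s.
2. the mushroom has been turned free and has sprung out (value of joint stop_press below 0.002 m), for 0.1 s.
3. the green start button is pressed in while the mushroom is out (value of joint start_button above 0.0035 m and value of joint stop_press below 0.002 m), for 0.05 s.
At the end, for the whole second after the job is handed in: The mushroom is fully out (under 1.5 mm in) and turned back to rest (under 0.1 rad), the green button has been pressed and is out again (under 1 mm in), and each of the pupils' things is within 20 mm of where it stood (value of joint stop_press below 0.0015 m and value of joint stop_twist below 0.1 rad and value of joint start_button below 0.001 m and distance of each of battery_box, motor_car, red_cup, gear_tray from where it was at the start of the episode below 0.02 m); the robot touches nothing.
It fails at once if the battery box is lifted, carried or pushed away (over 20 mm) (distance of battery_box from where it was at the start of the episode above 0.02 m).
It fails at once if the motor car is lifted, carried or pushed away (over 20 mm) (distance of motor_car from where it was at the start of the episode above 0.02 m).
It fails at once if the red cup is lifted, carried or pushed away (over 20 mm) (distance of red_cup from where it was at the start of the episode above 0.02 m).
It fails at once if the gear tray is lifted, carried or pushed away (over 20 mm) (distance of gear_tray from where it was at the start of the episode above 0.02 m).
It fails at once if the green button is pressed while the mushroom is still in (value of joint start_button above 0.002 m and value of joint stop_press above 0.004 m).
It also fails if it takes over 51 s, if anything falls off the work surface, if the arm or the gripper's body presses on something with over 40 N, if the wrist force passes 120 N, or if a joint passes its speed limit or range.

## Working session

There is one attempt and no reset: what is moved stays moved. The work goes in short steps, Python scripts to look and compute and a shell command to move; the robot and the scene stay as the last step left them, time stands still between calls to the robot, and variables do not carry over. Pictures are saved under pics/ and viewed, at most 10 in all, crops included, and the job is handed in when it is done.

```bash
ls; mkdir -p pics
python3 - <<'E'
from cell import telemetry, eyes, arm
import cv2
o=telemetry.get_obs()
print(o['time'],o['tool_pos'],o['tool_rot'],o['gripper_width'],arm.tip_reach)
for n in('top','side'):
    im=eyes.read_camera(n); cv2.imwrite(f'pics/{n}0.png',im); c=eyes.get_calibration(n); print(n,c)
E
```

```text
pics
0.0 [ 0.12650321 -0.56048178  0.30182142] [-3.13992366e+00 -3.38823719e-04  2.21747485e-01] 0.08825800219831659 0.064
top {'vfov': 57.71264448754257, 'cx': 321.4105626631041, 'cy': 194.39222582745026, 'pose': array([[ 0.0081875 ,  0.99557162, -0.09364884,  0.47113883],
       [-0.99953688,  0.0108929 ,  0.02841421, -0.09987648],
       [ 0.02930849,  0.09337283,  0.99519974,  0.95157512],
       [ 0.        ,  0.        ,  0.        ,  1.        ]])}
side {'vfov': 45.7389021313174, 'cx': 314.848915786386, 'cy': 202.02588832344446, 'pose': array([[-0.95039785,  0.19429806, -0.24288308,  0.27842119],
       [-0.31083188, -0.564957  ,  0.76433444,  0.78841903],
       [ 0.0112902 ,  0.80191761,  0.59732795,  0.79273406],
       [ 0.        ,  0.        ,  0.        ,  1.        ]])}
```

View pics/top0.png

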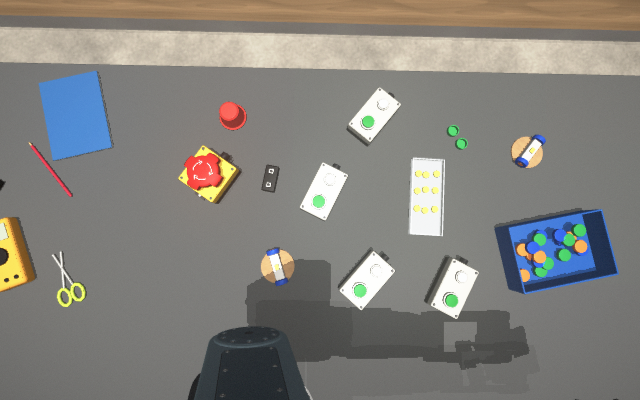

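View pics/side0.png

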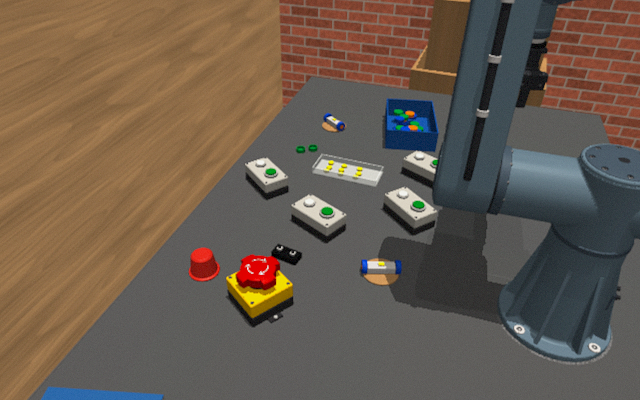

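The top view shows the mushroom at about (205,170). There are four look-alike start stations, centred at (324,191), (375,115), (367,280) and (455,288). The one at (324,191), with its green button at (319,201), is farthest left (largest y), so it fits. The side view agrees: its button is at (327,212), nearest the e-stop. I'll measure both and confirm with a crop.

```bash
cat > h.py <<'E'
import numpy as np, cv2
from cell import telemetry, eyes, arm
def cast(c,uv,z,fish=False):
    uv=np.atleast_2d(np.asarray(uv,float)); f=200/np.tan(np.radians(c['vfov']/2))
    d=(uv-[c['cx'],c['cy']])/f
    if fish:
        r=np.linalg.norm(d,axis=1,keepdims=True)+1e-12; d=d/r*np.tan(r)
    v=np.c_[d[:,0],-d[:,1],-np.ones(len(d))]@c['pose'][:3,:3].T; p=c['pose'][:3,3]
    return p+v*((z-p[2])/v[:,2])[:,None]
def blob(im,lo,hi,near=None):
    h=cv2.cvtColor(im,cv2.COLOR_BGR2HSV)
    if lo[0]>hi[0]: m=cv2.inRange(h,(lo[0],*lo[1:]),(180,*hi[1:]))|cv2.inRange(h,(0,*lo[1:]),tuple(hi))
    else: m=cv2.inRange(h,tuple(lo),tuple(hi))
    cs,_=cv2.findContours(m,cv2.RETR_EXTERNAL,cv2.CHAIN_APPROX_NONE)
    cs=[c for c in cs if cv2.contourArea(c)>40]
    out=[]
    for c in cs:
        M=cv2.moments(c); out.append((M['m10']/M['m00'],M['m01']/M['m00'],M['m00'],c))
    if near is not None: out.sort(key=lambda b:np.hypot(b[0]-near[0],b[1]-near[1]))
    return out
def phase(P):
    ctr=np.array(cv2.minEnclosingCircle(P[:,:2].astype(np.float32)*1000)[0])/1000
    for _ in range(2):
        q=P[:,:2]-ctr; r=np.hypot(*q.T); a=np.arctan2(q[:,1],q[:,0])
    g=np.linspace(-np.pi,np.pi,361)[:-1]
    rr=np.interp(g,np.sort(a),r[np.argsort(a)],period=2*np.pi)
    ph=np.angle(np.sum((rr-rr.mean())*np.exp(1j*4*g)))/4
    return ctr,np.degrees(ph),r.min(),r.max()
E
python3 - <<'E'
from h import *
RED=((172,150,110),(6,255,255)); GRN=((50,120,60),(85,255,255))
for n,nr,ng in(('top',(205,170),(319,201)),('side',(259,270),(327,212))):
    im=cv2.imread(f'pics/{n}0.png'); c=eyes.get_calibration(n)
    b=blob(im,*RED,nr)[0]; print(n,'red',b[:3],cast(c,b[:2],.092))
    if n=='top':
        P=cast(c,b[3][:,0,:],.09); print(phase(P))
        for g in blob(im,*GRN): print('g',g[:3],cast(c,g[:2],.068)[0])
    g=blob(im,*GRN,ng)[0]; print('green',g[:3],cast(c,g[:2],.067))
im=cv2.imread('pics/top0.png')[85:285,165:405]
cv2.imwrite('pics/crop.png',cv2.resize(im,None,fx=3,fy=3,interpolation=cv2.INTER_CUBIC)[:600])
E
```

```text
top red (202.882661079099, 171.01693731447529, 954.5) [[0.60461873 0.15719931 0.092     ]]
(array([0.60402533, 0.15785458]), np.float64(-34.01448478533779), np.float64(0.03424824219611474), np.float64(0.048245493532166596))
g (451.34729493891797, 300.2739965095986, 95.5) [ 0.30187874 -0.43990055  0.068     ]
g (359.5774134790528, 290.25865209471766, 91.5) [ 0.32475733 -0.21840636  0.068     ]
g (544.2094395280236, 267.6214355948869, 169.5) [ 0.38048689 -0.67131477  0.068     ]
g (563.7224606580829, 254.5464949928469, 116.5) [ 0.41240059 -0.72171937  0.068     ]
g (539.343137254902, 238.6421568627451, 102.0) [ 0.45075863 -0.66264537  0.068     ]
g (574.2601449275362, 234.0768115942029, 230.0) [ 0.46261583 -0.75106184  0.068     ]
g (318.10386473429946, 200.2222222222222, 69.0) [ 0.53989755 -0.11714343  0.068     ]
g (461.61010101010095, 142.91919191919192, 82.5) [ 0.68779203 -0.47580053  0.068     ]
g (453.0246913580247, 130.05555555555554, 81.0) [ 0.72040733 -0.45488322  0.068     ]
g (367.75362318840575, 120.92753623188405, 80.5) [ 0.74024396 -0.23963528  0.068     ]
green (318.10386473429946, 200.2222222222222, 69.0) [[ 0.53997537 -0.11716298  0.067     ]]
side red (257.89068100358423, 269.3779569892473, 930.0) [[0.60238797 0.15242994 0.092     ]]
green (326.83480825958696, 210.75811209439527, 56.5) [[ 0.53378933 -0.11521874  0.067     ]]
```

View pics/crop.png

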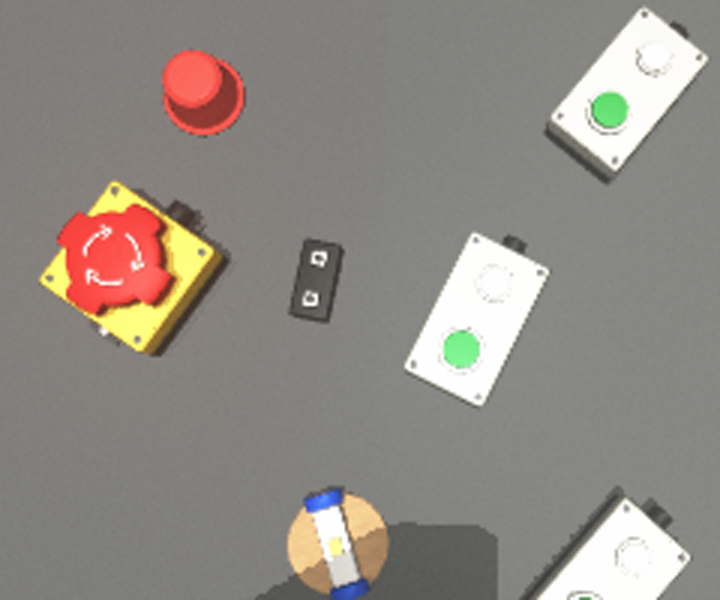

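The crop shows the mushroom at crop (115,258), with its lobes on the diagonals and arrows running clockwise. The leftmost start box has its green button at crop (461,348), with no other station further left. Next I'll shut the gripper and hover over the mushroom.

```bash
R='a'
python3 -m creep '[{"x":0.62,"y":-0.595,"z":0,"gripper":1},{"x":0.62,"y":-0.595,"z":0,"gripper":1},{"x":0.62,"y":-0.595,"z":0,"gripper":1},{"x":0.62,"y":-0.595,"z":0,"gripper":1},{"x":0.62,"y":-0.595,"z":0,"gripper":1}]' 10
cat >> h.py <<'E'
from scipy.spatial.transform import Rotation as Ro
def rot(): return Ro.from_euler('xyz',telemetry.get_obs()['tool_rot']).as_matrix()
def to(p):
    o=telemetry.get_obs(); d=rot().T@(np.array(p)-o['tool_pos'])
    print('t',o['time'],'pos',o['tool_pos'].round(4),'rpy',np.array(o['tool_rot']).round(4),'F',np.round(o['contact_force'],1),'shift',d.round(4),'q',np.round(o['q'],2),'w',o['gripper_width'])
E
python3 -c "
from h import *
to([.603,.157,.30])"
```

```text
t 0.1 pos [ 0.1265 -0.5605  0.3019] rpy [-3.1401e+00 -3.0000e-04  2.2180e-01] F [0.5 0.1 0.2] shift [ 0.6226 -0.5951  0.003 ] q [-1.56  0.18  1.61  0.    1.35 -0.21] w 0.08816145282115824invalid input
```

```bash
python3 -m creep '[{"rx":0,"ry":0,"rz":0,"x":0.155,"y":-0.149,"z":0,"gripper":1},{"rx":0,"ry":0,"rz":0,"x":0.155,"y":-0.149,"z":0,"gripper":1},{"rx":0,"ry":0,"rz":0,"x":0.155,"y":-0.149,"z":0,"gripper":1},{"rx":0,"ry":0,"rz":0,"x":0.155,"y":-0.149,"z":0,"gripper":1},{"rx":0,"ry":0,"rz":0,"x":0.155,"y":-0.149,"z":0,"gripper":1}]' 10
python3 -c "
from h import *
to([.603,.157,.30])"
```

```text
time: 0.6
tool_pos: [0.2465, -0.3778, 0.3022]
tool_rot: [-3.14, -0.001, 0.225]
contact_force: [-0.5, 0.4, 0.3]
gripper_width: 0.0503
grip_force: 0.0
t 0.6 pos [ 0.2465 -0.3778  0.3022] rpy [-3.1398e+00 -7.0000e-04  2.2480e-01] F [-0.5  0.4  0.3] shift [ 0.4667 -0.4419  0.0033] q [-1.26 -0.11  1.9   0.    1.34  0.09] w 0.050323538377492656
```

```bash
python3 -m creep '[{"rx":0,"ry":0,"rz":0,"x":0.165,"y":-0.155,"z":0,"gripper":1},{"rx":0,"ry":0,"rz":0,"x":0.165,"y":-0.155,"z":0,"gripper":1},{"rx":0,"ry":0,"rz":0,"x":0.165,"y":-0.155,"z":0,"gripper":1},{"rx":0,"ry":0,"rz":0,"x":0.165,"y":-0.155,"z":0,"gripper":1},{"rx":0,"ry":0,"rz":0,"x":0.165,"y":-0.155,"z":0,"gripper":1}]' >/dev/null
python3 -m creep '[{"rx":0,"ry":0,"rz":0,"x":0.165,"y":-0.155,"z":0,"gripper":1},{"rx":0,"ry":0,"rz":0,"x":0.165,"y":-0.155,"z":0,"gripper":1},{"rx":0,"ry":0,"rz":0,"x":0.165,"y":-0.155,"z":0,"gripper":1},{"rx":0,"ry":0,"rz":0,"x":0.165,"y":-0.155,"z":0,"gripper":1},{"rx":0,"ry":0,"rz":0,"x":0.165,"y":-0.155,"z":0,"gripper":1}]'
python3 - <<'E'
from h import *
to([.603,.157,.30])
c=eyes.get_calibration('wrist'); im=eyes.read_camera('wrist'); cv2.imwrite('pics/w0.png',im)
print(c['pose'].round(3))
E
```

```text
time: 1.6
tool_pos: [0.5002, -0.0039, 0.3026]
tool_rot: [-3.141, -0.001, 0.224]
contact_force: [-0.7, -0.9, 0.9]
gripper_width: 0.0009
grip_force: 0.0
t 1.6 pos [ 0.5002 -0.0039  0.3026] rpy [-3.1413e+00 -5.0000e-04  2.2410e-01] F [-0.7 -0.9  0.9] shift [ 0.136  -0.134   0.0027] q [-0.25  0.01  1.79  0.    1.34  1.1 ] w 0.0008608887384501224
[[ 0.221  0.924  0.313  0.582]
 [-0.975  0.21   0.07   0.013]
 [-0.001 -0.321  0.947  0.385]
 [ 0.     0.     0.     1.   ]]
```

View pics/w0.png

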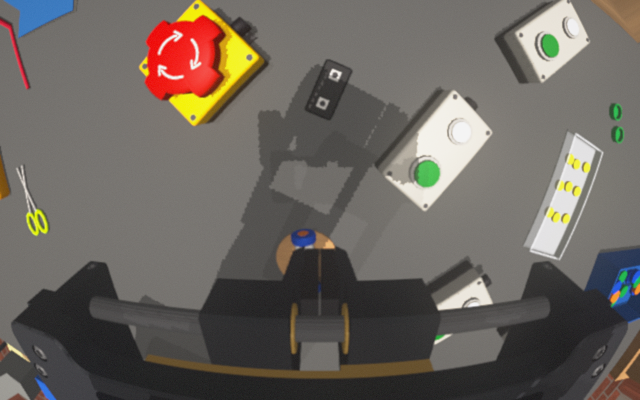

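The wrist view shows the mushroom at about (183,58) and the target green button at (427,174). I'll measure from another shot now the arm has settled.

```bash
cat > m.py <<'E'
from h import *
RED=((172,150,90),(6,255,255)); GRN=((50,120,60),(85,255,255)); YEL=((20,150,80),(35,255,255))
eyes.read_camera('wrist'); eyes.read_camera('wrist')
c=eyes.get_calibration('wrist'); im=eyes.read_camera('wrist')
b=max(blob(im,*RED),key=lambda b:b[2]) 
import sys
z=float(sys.argv[1]) if len(sys.argv)>1 else .09
print('red',b[:3],cast(c,b[:2],z+.002,True)); P=cast(c,b[3][:,0,:],z,True); print(phase(P))
for g in blob(im,*GRN): print('g',[round(v) for v in g[:3]],cast(c,g[:2],.067,True)[0].round(4))
E
python3 m.py; python3 -c "
from h import *
to([.603,.157,.30])"
```

```text
red (182.00917764352445, 56.19332474992572, 5048.5) [[0.60253172 0.15416886 0.092     ]]
(array([0.60346417, 0.15713069]), np.float64(-34.32098191876167), np.float64(0.03563471423120036), np.float64(0.04998801166286796))
g [623, 290, 48] [ 0.4311 -0.6591  0.067 ]
g [622, 275, 55] [ 0.4615 -0.6205  0.067 ]
g [427, 172, 384] [ 0.5367 -0.12    0.067 ]
g [618, 133, 68] [ 0.6814 -0.4226  0.067 ]
g [617, 111, 108] [ 0.7119 -0.4065  0.067 ]
g [549, 44, 246] [ 0.7384 -0.2416  0.067 ]
t 1.8 pos [ 0.4986 -0.0066  0.3022] rpy [3.1415e+00 1.3000e-03 2.2320e-01] F [ 0.5  0.3 -0. ] shift [ 0.138  -0.1364  0.002 ] q [-0.25  0.01  1.79 -0.    1.34  1.1 ] w 3.5364580063018745e-05
```

```bash
python3 -m creep '[{"rx":0,"ry":0,"rz":0,"x":0.138,"y":-0.136,"z":0,"gripper":1},{"rx":0,"ry":0,"rz":0,"x":0.138,"y":-0.136,"z":0.05,"gripper":1},{"rx":0,"ry":0,"rz":0,"x":0.138,"y":-0.136,"z":0.08,"gripper":1},{"rx":0,"ry":0,"rz":0,"x":0.138,"y":-0.136,"z":0.08,"gripper":1},{"rx":0,"ry":0,"rz":0,"x":0.138,"y":-0.136,"z":0.08,"gripper":1}]'
python3 -m creep '[{"rx":0,"ry":0,"rz":0,"x":0,"y":0,"z":0.0,"gripper":1},{"rx":0,"ry":0,"rz":0,"x":0,"y":0,"z":0.0,"gripper":1}]' >/dev/null
python3 -c "
from h import *
to([.603,.156,.172])
cv2.imwrite('pics/w1.png',eyes.read_camera('wrist'))"
```

```text
time: 2.3
tool_pos: [0.603, 0.1572, 0.2189]
tool_rot: [-3.141, 0.005, 0.222]
contact_force: [-0.7, 0.1, 0.1]
gripper_width: 0.0005
grip_force: 0.0
t 2.5 pos [0.6034 0.1548 0.2234] rpy [3.1409e+00 1.0000e-04 2.2070e-01] F [-0.3 -0.4  0.1] shift [-0.0001 -0.0013  0.0514] q [ 0.06  0.36  1.55 -0.    1.23  1.41] w 0.00026321453422580574
```

View pics/w1.png

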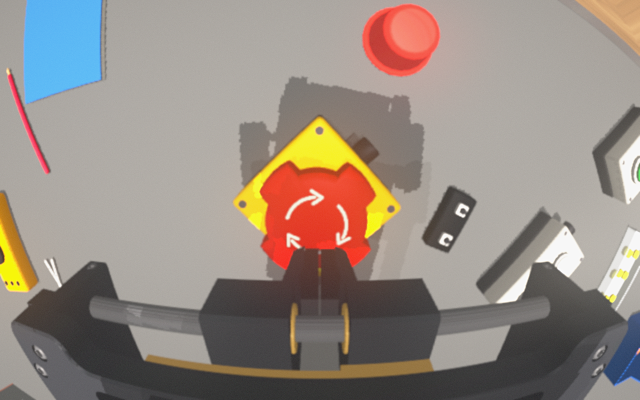

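The tips are centred over the cap, which is at about (317,210), with the arrows on both sides of the finger. Now press.

```bash
python3 -m creep '[{"rx":0,"ry":0,"rz":0,"x":0,"y":-0.001,"z":0.025,"gripper":1},{"rx":0,"ry":0,"rz":0,"x":0,"y":-0.001,"z":0.045,"gripper":1},{"rx":0,"ry":0,"rz":0,"x":0,"y":-0.001,"z":0.05,"gripper":1},{"rx":0,"ry":0,"rz":0,"x":0,"y":-0.001,"z":0.055,"gripper":1},{"rx":0,"ry":0,"rz":0,"x":0,"y":-0.001,"z":0.057,"gripper":1}]'
python3 -m creep '[{"rx":0,"ry":0,"rz":0,"x":0,"y":0,"z":0.001,"gripper":1},{"rx":0,"ry":0,"rz":0,"x":0,"y":0,"z":0.002,"gripper":1},{"rx":0,"ry":0,"rz":0,"x":0,"y":0,"z":0.003,"gripper":1}]'
```

```text
time: 3.05
tool_pos: [0.6034, 0.1563, 0.1677]
tool_rot: [3.14, -0.0, 0.221]
contact_force: [-6.3, -3.7, 8.8]
gripper_width: 0.0006
grip_force: 4.2
time: 3.35
tool_pos: [0.6038, 0.1565, 0.1654]
tool_rot: [3.14, -0.002, 0.221]
contact_force: [-4.5, -2.6, 6.8]
gripper_width: 0.0004
grip_force: 3.3
```

```bash
python3 -m creep '[{"rx":0,"ry":0,"rz":0,"x":0,"y":0,"z":0.002,"gripper":1},{"rx":0,"ry":0,"rz":0,"x":0,"y":0,"z":0.003,"gripper":1},{"rx":0,"ry":0,"rz":0,"x":0,"y":0,"z":0.004,"gripper":1}]'
python3 -m creep '[{"rx":0,"ry":0,"rz":0,"x":0,"y":0,"z":0.001,"gripper":1},{"rx":0,"ry":0,"rz":0,"x":0,"y":0,"z":0.002,"gripper":1},{"rx":0,"ry":0,"rz":0,"x":0,"y":0,"z":0.002,"gripper":1}]'
```

```text
time: 3.65
tool_pos: [0.6038, 0.1566, 0.1614]
tool_rot: [3.14, -0.002, 0.221]
contact_force: [-4.4, -2.1, 8.1]
gripper_width: 0.0006
grip_force: 3.8
time: 3.95
tool_pos: [0.6039, 0.1566, 0.1599]
tool_rot: [3.14, -0.002, 0.222]
contact_force: [-6.2, -3.0, 9.7]
gripper_width: 0.0001
grip_force: 4.8
```

```bash
python3 -m creep '[{"rx":0,"ry":0,"rz":0,"x":0,"y":0,"z":0.001,"gripper":1},{"rx":0,"ry":0,"rz":0,"x":0,"y":0,"z":0.002,"gripper":1},{"rx":0,"ry":0,"rz":0,"x":0,"y":0,"z":0.002,"gripper":1}]'
```

```text
time: 4.25
tool_pos: [0.604, 0.1567, 0.1597]
tool_rot: [3.14, -0.002, 0.222]
contact_force: [-11.6, -3.3, 20.2]
gripper_width: 0.0005
grip_force: 10.6
```

```bash
python3 -m creep '[{"rx":0,"ry":0,"rz":0,"x":0,"y":0,"z":-0.01,"gripper":1},{"rx":0,"ry":0,"rz":0,"x":0,"y":0,"z":-0.05,"gripper":1},{"rx":0,"ry":0,"rz":0,"x":0,"y":0,"z":-0.06,"gripper":1},{"rx":0,"ry":0,"rz":0,"x":0,"y":0,"z":-0.06,"gripper":1},{"rx":0,"ry":0,"rz":0,"x":0,"y":0,"z":-0.06,"gripper":1}]'
python3 - <<'E'
from h import *
RED=((172,150,110),(6,255,255))
c=eyes.get_calibration('side')
for n in(0,1):
    im=cv2.imread('pics/side0.png') if n==0 else eyes.read_camera('side')
    b=blob(im,*RED,(259,270))[0]; k=b[3][:,0]; print(b[:3],k.min(0),k.max(0))
cv2.imwrite('pics/s1.png',cv2.resize(im[200:340,180:380],None,fx=4,fy=4))
to([.6,.156,.2])
E
```

```text
time: 4.75
tool_pos: [0.603, 0.1573, 0.2145]
tool_rot: [3.142, -0.0, 0.222]
contact_force: [0.6, 0.9, -0.7]
gripper_width: 0.0001
grip_force: 0.0
(257.89068100358423, 269.3779569892473, 930.0) [236 254] [279 289]
(258.2292957746479, 271.957558685446, 887.5) [237 257] [279 288]
t 4.8 pos [0.6025 0.1573 0.2136] rpy [-3.1414e+00  1.6000e-03  2.2170e-01] F [-0.1  0.8 -0.7] shift [-0.0027  0.0008  0.0136] q [ 0.07  0.37  1.56 -0.    1.21  1.41] w 0.0004172941353043424
```

View pics/s1.png

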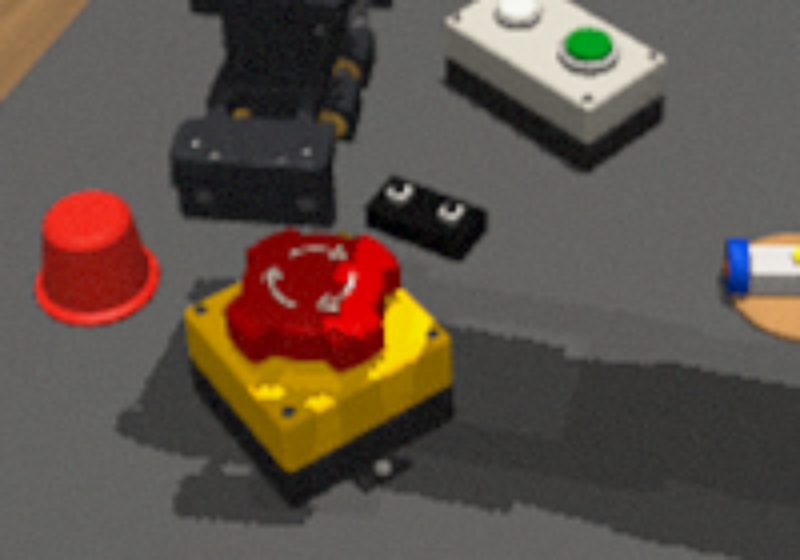

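The picture shows the cap sitting lower and standing in with nothing touching it (bounding box 236–279 by 257–288, 3 px lower at the top), so it's latched. I'll go down outside the recess at -79°, whose radius lies along tool +y.

```bash
python3 -m creep '[{"rx":0,"ry":0,"rz":0,"x":-0.002,"y":0.045,"z":0,"gripper":1},{"rx":0,"ry":0,"rz":0,"x":-0.002,"y":0.063,"z":0,"gripper":1},{"rx":0,"ry":0,"rz":0,"x":-0.002,"y":0.063,"z":0,"gripper":1},{"rx":0,"ry":0,"rz":0,"x":-0.002,"y":0.063,"z":0,"gripper":1}]'
python3 m.py .082
python3 -c "
from h import *
to([.6148,.0951,.136])"
```

```text
time: 5.2
tool_pos: [0.6146, 0.0956, 0.2136]
tool_rot: [-3.14, 0.002, 0.22]
contact_force: [-0.1, 0.2, 0.2]
gripper_width: 0.0004
grip_force: 0.0
red (238.01101802777302, 216.59573336372787, 8773.5) [[0.60191671 0.15455375 0.084     ]]
(array([0.59790851, 0.15557249]), np.float64(-34.59887704550887), np.float64(0.03600143963005893), np.float64(0.0493035832443619))
g [627, 169, 183] [ 0.7387 -0.2415  0.067 ]
t 5.35 pos [0.6147 0.0966 0.2143] rpy [-3.141e+00  8.000e-04  2.227e-01] F [-0.1  0.2 -0.2] shift [-0.0001  0.0016  0.0783] q [-0.03  0.37  1.56  0.    1.21  1.31] w 0.00017336832207181456
```

```bash
python3 -m creep '[{"rx":0,"ry":0,"rz":0,"x":0,"y":0.002,"z":0.035,"gripper":1},{"rx":0,"ry":0,"rz":0,"x":0,"y":0.002,"z":0.055,"gripper":1},{"rx":0,"ry":0,"rz":0,"x":0,"y":0.002,"z":0.068,"gripper":1},{"rx":0,"ry":0,"rz":0,"x":0,"y":0.002,"z":0.075,"gripper":1},{"rx":0,"ry":0,"rz":0,"x":0,"y":0.002,"z":0.078,"gripper":1}]'
python3 -m creep '[{"rx":0,"ry":0,"rz":0,"x":0,"y":0,"z":0,"gripper":1},{"rx":0,"ry":0,"rz":0,"x":0,"y":0,"z":0,"gripper":1}]'
python3 -c "
from h import *
cv2.imwrite('pics/w3.png',eyes.read_camera('wrist'))
to([.6139,.1,.136])"
```

```text
time: 5.85
tool_pos: [0.6154, 0.0941, 0.1364]
tool_rot: [-3.141, 0.0, 0.222]
contact_force: [-0.2, 0.2, 0.6]
gripper_width: 0.0005
grip_force: 0.0
time: 6.05
tool_pos: [0.6161, 0.0938, 0.1378]
tool_rot: [3.141, -0.002, 0.222]
contact_force: [-0.7, 0.3, 0.5]
gripper_width: 0.0006
grip_force: 0.0
t 6.1 pos [0.6161 0.0937 0.1378] rpy [ 3.1411e+00 -1.8000e-03  2.2180e-01] F [ 0.  -0.5  0.8] shift [-0.0008 -0.0066  0.0018] q [-0.04  0.47  1.59  0.    1.08  1.31] w 0.0003691812731926924
```

View pics/w3.png

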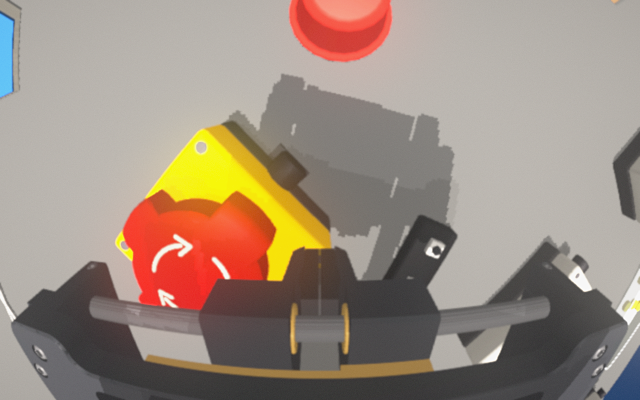

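The finger is down beside the rim, free of the cap, in the gap below the lobe at (245,215). Now lower it slightly and move inward.

```bash
python3 -m creep '[{"rx":0,"ry":0,"rz":0,"x":-0.001,"y":-0.002,"z":0.002,"gripper":1},{"rx":0,"ry":0,"rz":0,"x":-0.001,"y":-0.004,"z":0.002,"gripper":1},{"rx":0,"ry":0,"rz":0,"x":-0.001,"y":-0.006,"z":0.002,"gripper":1},{"rx":0,"ry":0,"rz":0,"x":-0.001,"y":-0.006,"z":0.002,"gripper":1}]'
python3 - <<'E'
from h import *
to([.6139,.1,.136])
# arc: tool shifts for sweep a (clockwise) about the cap axis
o=telemetry.get_obs(); R=rot(); p=o['tool_pos'][:2]-[.603,.156]; print('r',np.hypot(*p),np.degrees(np.arctan2(p[1],p[0])))
for a in range(6,61,6):
    t=np.radians(-a); q=np.array([[np.cos(t),-np.sin(t)],[np.sin(t),np.cos(t)]])@p
    print(a,round(np.radians(a),3),(R.T@np.array([*(q-p),0])).round(4))
E
```

```text
time: 6.5
tool_pos: [0.6131, 0.0997, 0.1348]
tool_rot: [-3.142, -0.0, 0.222]
contact_force: [-0.3, 0.4, -0.2]
gripper_width: 0.0004
grip_force: 0.0
t 6.5 pos [0.6131 0.0997 0.1348] rpy [-3.1415e+00 -1.0000e-04  2.2220e-01] F [-0.3  0.4 -0.2] shift [ 0.0008 -0.0002 -0.0012] q [-0.03  0.47  1.6   0.    1.07  1.32] w 0.00042920885594882195
r 0.05723856324988245 -79.82430846716468
6 0.105 [-0.006  -0.0006 -0.    ]
12 0.209 [-0.0118 -0.0018 -0.    ]
18 0.314 [-0.0175 -0.0036 -0.    ]
24 0.419 [-0.023 -0.006 -0.   ]
30 0.524 [-0.0282 -0.0089 -0.    ]
36 0.628 [-0.0331 -0.0124 -0.    ]
42 0.733 [-0.0376 -0.0164 -0.    ]
48 0.838 [-0.0417 -0.0208 -0.    ]
54 0.942 [-0.0452 -0.0256 -0.    ]
60 1.047 [-0.0482 -0.0308 -0.    ]
```

```bash
python3 -m creep '[{"rx":0,"ry":0,"rz":0.105,"x":-0.006,"y":-0.0006,"z":0,"gripper":1},{"rx":0,"ry":0,"rz":0.209,"x":-0.0118,"y":-0.0018,"z":0,"gripper":1},{"rx":0,"ry":0,"rz":0.314,"x":-0.0175,"y":-0.0036,"z":0,"gripper":1},{"rx":0,"ry":0,"rz":0.419,"x":-0.023,"y":-0.006,"z":0,"gripper":1}]'
python3 - <<'E'
from h import *
to([.6139,.1,.136])
o=telemetry.get_obs(); R=rot(); p=o['tool_pos'][:2]-[.603,.156]; print('r',np.hypot(*p),np.degrees(np.arctan2(p[1],p[0])))
E
```

```text
time: 6.9
tool_pos: [0.5898, 0.0997, 0.135]
tool_rot: [3.141, -0.002, -0.202]
contact_force: [2.2, -1.9, -0.1]
gripper_width: 0.0009
grip_force: 1.2
t 6.9 pos [0.5898 0.0997 0.135 ] rpy [ 3.1414e+00 -1.6000e-03 -2.0160e-01] F [ 2.2 -1.9 -0.1] shift [ 0.0235 -0.0051 -0.001 ] q [-0.03  0.43  1.66 -0.    1.05  1.74] w 0.00087378802423923
r 0.057777559117789944 -103.19334776211818
```

```bash
python3 -m creep '[{"rx":0,"ry":0,"rz":0.105,"x":-0.006,"y":-0.0006,"z":0,"gripper":1},{"rx":0,"ry":0,"rz":0.209,"x":-0.0118,"y":-0.0018,"z":0,"gripper":1},{"rx":0,"ry":0,"rz":0.314,"x":-0.0175,"y":-0.0036,"z":0,"gripper":1}]'
python3 -m creep '[{"rx":0,"ry":0,"rz":0.05,"x":-0.003,"y":-0.0001,"z":0,"gripper":1},{"rx":0,"ry":0,"rz":0.05,"x":-0.003,"y":-0.0001,"z":0,"gripper":1}]'
python3 - <<'E'
from h import *
to([.6139,.1,.136])
o=telemetry.get_obs(); R=rot(); p=o['tool_pos'][:2]-[.603,.156]; print('r',np.hypot(*p),np.degrees(np.arctan2(p[1],p[0])))
RED=((172,150,110),(6,255,255))
im=eyes.read_camera('side'); b=blob(im,*RED,(259,270))[0]; k=b[3][:,0]; print(b[:3],k.min(0),k.max(0))
cv2.imwrite('pics/s2.png',cv2.resize(im[200:340,180:380],None,fx=4,fy=4))
E
```

```text
time: 7.2
tool_pos: [0.5736, 0.1064, 0.1353]
tool_rot: [-3.142, -0.002, -0.516]
contact_force: [3.2, -2.0, -2.0]
gripper_width: 0.0006
grip_force: 1.6
time: 7.4
tool_pos: [0.5708, 0.1083, 0.1351]
tool_rot: [-3.141, -0.002, -0.561]
contact_force: [2.5, -2.6, 1.0]
gripper_width: 0.0004
grip_force: 1.6
t 7.4 pos [0.5708 0.1083 0.1351] rpy [-3.1414e+00 -1.6000e-03 -5.6150e-01] F [ 2.5 -2.6  1. ] shift [ 0.0409 -0.0159 -0.0009] q [-0.02  0.4   1.71 -0.    1.04  2.12] w 0.00039796361163958375
r 0.05752441165219201 -124.03294309260457
(257.703125, 273.68828125, 640.0) [235 258] [279 290]
```

View pics/s2.png

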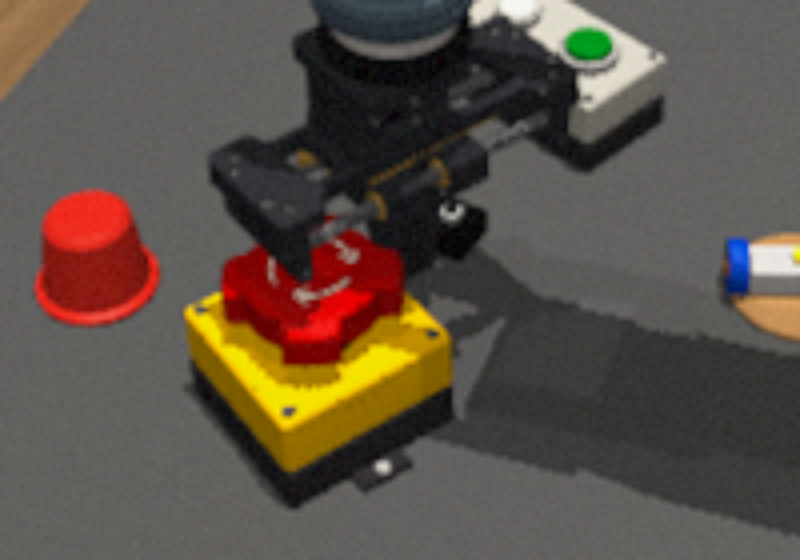

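The cap has turned about 30° but it's hard to tell whether it's out, so I'll push a little further.

```bash
python3 -m creep '[{"rx":0,"ry":0,"rz":0.05,"x":-0.003,"y":-0.0001,"z":0,"gripper":1},{"rx":0,"ry":0,"rz":0.105,"x":-0.006,"y":-0.0006,"z":0,"gripper":1},{"rx":0,"ry":0,"rz":0.105,"x":-0.006,"y":-0.0006,"z":0,"gripper":1}]'
python3 - <<'E'
from h import *
o=telemetry.get_obs(); p=o['tool_pos'][:2]-[.603,.156]; print('r',np.hypot(*p),np.degrees(np.arctan2(p[1],p[0])))
RED=((172,150,110),(6,255,255))
im=eyes.read_camera('side'); b=blob(im,*RED,(259,270))[0]; k=b[3][:,0]; print(b[:3],k.min(0),k.max(0))
cv2.imwrite('pics/s3.png',im)
E
```

```text
time: 7.75
tool_pos: [0.5659, 0.112, 0.1349]
tool_rot: [3.141, -0.001, -0.665]
contact_force: [1.1, -3.7, 0.2]
gripper_width: 0.0006
grip_force: 1.8
r 0.05752888157614501 -130.1047482782501
(257.749298648304, 273.49961744452946, 653.5) [235 258] [279 290]
```

```bash
python3 -m creep '[{"rx":0,"ry":0,"rz":0.05,"x":-0.003,"y":-0.0001,"z":0,"gripper":1},{"rx":0,"ry":0,"rz":0.05,"x":-0.003,"y":-0.0001,"z":0,"gripper":1}]'
python3 - <<'E'
from h import *
o=telemetry.get_obs(); p=o['tool_pos'][:2]-[.603,.156]; print('r',np.hypot(*p),np.degrees(np.arctan2(p[1],p[0])))
im=eyes.read_camera('side'); a=cv2.imread('pics/s2.png')[100:420,160:480]
cv2.imwrite('pics/s4.png',np.hstack([a,cv2.resize(im[225:305,220:300],None,fx=4,fy=4)]))
E
```

```text
time: 8.0
tool_pos: [0.5636, 0.114, 0.1349]
tool_rot: [-3.141, -0.001, -0.715]
contact_force: [0.5, -4.3, 1.4]
gripper_width: 0.0005
grip_force: 1.9
r 0.0575506293287004 -133.16979848481228
```

View pics/s4.png

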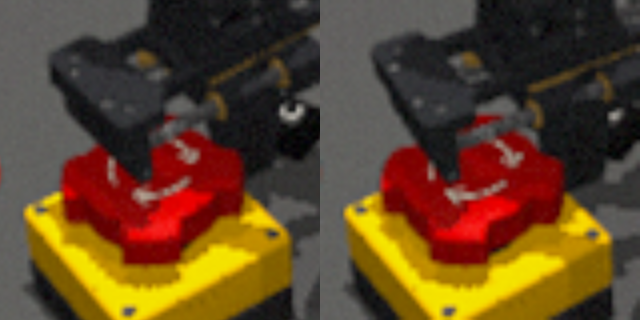

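The cap turned with the finger and the force is at the level expected near the end of the turn. I'll withdraw the finger radially outward, go up, and check the height and angle.

```bash
python3 -m creep '[{"rx":0,"ry":0,"rz":-0.1,"x":0.006,"y":-0.0006,"z":0,"gripper":1},{"rx":0,"ry":0,"rz":-0.1,"x":0.006,"y":0.02,"z":0,"gripper":1},{"rx":0,"ry":0,"rz":-0.1,"x":0.006,"y":0.025,"z":-0.02,"gripper":1},{"rx":0,"ry":0,"rz":-0.1,"x":0.006,"y":0.025,"z":-0.06,"gripper":1},{"rx":0,"ry":0,"rz":-0.1,"x":0.006,"y":0.025,"z":-0.06,"gripper":1}]'
python3 - <<'E'
from h import *
RED=((172,150,110),(6,255,255))
a=cv2.imread('pics/side0.png'); im=eyes.read_camera('side')
for i in(a,im):
    b=blob(i,*RED,(259,270))[0]; k=b[3][:,0]; print(b[:3],k.min(0),k.max(0))
cv2.imwrite('pics/s5.png',np.hstack([cv2.resize(i[225:325,210:310],None,fx=4,fy=4) for i in (a,im)]))
to([.5378,-.118,.18])
E
```

```text
time: 8.55
tool_pos: [0.5541, 0.0917, 0.1996]
tool_rot: [-3.137, -0.006, -0.614]
contact_force: [0.7, 0.9, 0.2]
gripper_width: 0.0007
grip_force: 0.0
(257.89068100358423, 269.3779569892473, 930.0) [236 254] [279 289]
(257.70104001410186, 270.19196192490745, 945.5) [237 255] [278 289]
t 8.6 pos [0.5531 0.0918 0.1974] rpy [-3.1381 -0.0039 -0.6141] F [-0.4  0.2 -0.6] shift [0.1083 0.1803 0.0172] q [-0.05  0.26  1.74  0.    1.14  2.14] w 0.0007034820125383697
```

View pics/s5.png

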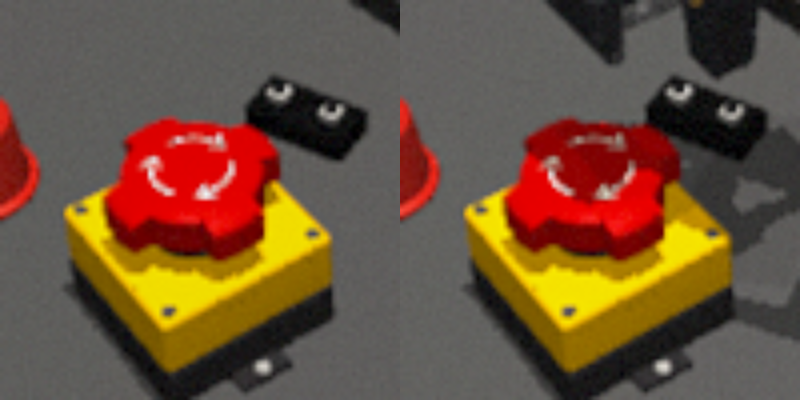

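The cap is back to its original height and angle: the side view matches the first picture, with the lobe edge at (590,250) compared with (190,250). On to the green button.

```bash
python3 -m creep '[{"rx":0,"ry":0,"rz":0,"x":0.108,"y":0.18,"z":0,"gripper":1},{"rx":0,"ry":0,"rz":0,"x":0.108,"y":0.18,"z":0,"gripper":1},{"rx":0,"ry":0,"rz":0,"x":0.06,"y":0.1,"z":0,"gripper":1},{"rx":0,"ry":0,"rz":0,"x":0.06,"y":0.1,"z":0,"gripper":1}]' >/dev/null
python3 m.py
python3 -c "
from h import *
to([.537,-.1178,.135])"
```

```text
red (82.38893593000282, 103.26681719823125, 3543.0) [[0.72075642 0.05698739 0.092     ]]
(array([0.72562494, 0.0628307 ]), np.float64(0.12850519426527854), np.float64(0.019726561704852912), np.float64(0.039701318475460066))
g [581, 272, 250] [ 0.3228 -0.22    0.067 ]
g [435, 149, 522] [ 0.5381 -0.1244  0.067 ]
t 9.15 pos [ 0.5422 -0.0239  0.1938] rpy [ 3.1416e+00  2.0000e-03 -6.1530e-01] F [ 0.2 -0.4  0.3] shift [0.0501 0.0797 0.0587] q [-0.26  0.24  1.78  0.    1.13  1.92] w 0.00048617471327459404
```

```bash
python3 -m creep '[{"rx":0,"ry":0,"rz":0,"x":0.052,"y":0.081,"z":0,"gripper":1},{"rx":0,"ry":0,"rz":0,"x":0.052,"y":0.081,"z":0,"gripper":1},{"rx":0,"ry":0,"rz":0,"x":0.052,"y":0.081,"z":0.03,"gripper":1},{"rx":0,"ry":0,"rz":0,"x":0.052,"y":0.081,"z":0.05,"gripper":1},{"rx":0,"ry":0,"rz":0,"x":0.052,"y":0.081,"z":0.054,"gripper":1}]' >/dev/null
python3 -m creep '[{"rx":0,"ry":0,"rz":0,"x":0,"y":0,"z":0,"gripper":1},{"rx":0,"ry":0,"rz":0,"x":0,"y":0,"z":0,"gripper":1}]' 
python3 -c "
from h import *
to([.538,-.120,.128])"
```

```text
time: 9.85
tool_pos: [0.539, -0.1202, 0.1416]
tool_rot: [-3.141, -0.001, -0.615]
contact_force: [0.6, 0.2, 0.0]
gripper_width: 0.0003
grip_force: 0.0
t 9.85 pos [ 0.539  -0.1202  0.1416] rpy [-3.1413e+00 -1.1000e-03 -6.1450e-01] F [0.6 0.2 0. ] shift [-0.001   0.0004  0.0136] q [-0.43  0.33  1.78  0.    1.03  1.75] w 0.00029781385116353686
```

```bash
python3 -m creep '[{"rx":0,"ry":0,"rz":0,"x":-0.001,"y":0,"z":0.006,"gripper":1},{"rx":0,"ry":0,"rz":0,"x":-0.001,"y":0,"z":0.009,"gripper":1},{"rx":0,"ry":0,"rz":0,"x":-0.001,"y":0,"z":0.011,"gripper":1},{"rx":0,"ry":0,"rz":0,"x":-0.001,"y":0,"z":0.013,"gripper":1},{"rx":0,"ry":0,"rz":0,"x":-0.001,"y":0,"z":0.0145,"gripper":1}]'
python3 -m creep '[{"rx":0,"ry":0,"rz":0,"x":0,"y":0,"z":0.0005,"gripper":1},{"rx":0,"ry":0,"rz":0,"x":0,"y":0,"z":0.001,"gripper":1}]'
```

```text
time: 10.35
tool_pos: [0.5379, -0.1202, 0.1274]
tool_rot: [-3.141, -0.0, -0.616]
contact_force: [-5.2, 5.4, 23.9]
gripper_width: 0.0002
grip_force: 12.2
time: 10.55
tool_pos: [0.5379, -0.1202, 0.1274]
tool_rot: [-3.141, -0.0, -0.616]
contact_force: [-8.6, 6.3, 24.5]
gripper_width: 0.0003
grip_force: 12.3
```

The button bottomed out: the tips are at 63.4 mm, level with the ring, at 24 N. Now release and check.

```bash
python3 -m creep '[{"rx":0,"ry":0,"rz":0,"x":0,"y":0,"z":-0.01,"gripper":1},{"rx":0,"ry":0,"rz":0,"x":0,"y":0,"z":-0.05,"gripper":1},{"rx":0,"ry":0,"rz":0,"x":0,"y":0,"z":-0.1,"gripper":1},{"rx":0,"ry":0,"rz":0,"x":0,"y":0,"z":-0.12,"gripper":1},{"rx":0,"ry":0,"rz":0,"x":0,"y":0,"z":-0.12,"gripper":1}]'
python3 -m creep '[{"rx":0,"ry":0,"rz":0,"x":0,"y":0,"z":0,"gripper":1},{"rx":0,"ry":0,"rz":0,"x":0,"y":0,"z":0,"gripper":1},{"rx":0,"ry":0,"rz":0,"x":0,"y":0,"z":0,"gripper":1}]'
python3 - <<'E'
from h import *
a=cv2.imread('pics/side0.png'); im=eyes.read_camera('side')
for n,hs,p in(('red',((172,150,110),(6,255,255)),(259,270)),('cup',((172,150,110),(6,255,255)),(204,264)),('green',((50,120,60),(85,255,255)),(327,212)),('car',((100,150,60),(130,255,255)),(367,268))):
    print(n,[np.round(blob(i,*hs,p)[0][:3],1) for i in(a,im)])
print(arm.hand_in())
E
```

```text
time: 11.05
tool_pos: [0.5392, -0.1214, 0.2492]
tool_rot: [-3.141, -0.007, -0.616]
contact_force: [-0.2, -0.0, -0.1]
gripper_width: 0.0006
grip_force: 0.0
time: 11.35
tool_pos: [0.5365, -0.1201, 0.2431]
tool_rot: [3.141, 0.004, -0.616]
contact_force: [-0.3, 0.1, 0.0]
gripper_width: 0.0002
grip_force: 0.0
red [array([257.9, 269.4, 930. ]), array([258.1, 269.7, 957.5])]
cup [array([203. , 265. , 745.5]), array([203. , 264.9, 746.5])]
green [array([326.8, 210.8,  56.5]), array([326.7, 210.8,  58. ])]
car [array([364. , 266.1,  49. ]), array([364. , 266.1,  47. ])]
the job is handed in; nothing more can be done
None
```

I handed the job in at about 11.5 s, with no verdict returned: the mushroom latched, was turned clockwise and sprang back out, the green button was pressed fully and released, and in the last pictures the cup and car hadn't moved (battery box and gear tray not measured, but never near the fingers' path).

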